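# Push a vial rack home behind its spring latch in the fume hood

### The arm

A 6-joint arm with a two-finger parallel gripper is mounted at the origin on the work surface. World frame = base frame: x ahead of the robot, y to its left, z up, the work surface at z = 0. Lengths are in m, angles in rad, forces in N, time in s.
With the tool pointing down it reaches from about 0.35 to 0.975 m from the base axis. Payload 4.9 kg.
Tool frame: the origin (TCP) lies midway between the tips of the shut fingers; the grasp point (between the pads) lies 19 mm behind it; z points along the fingers, y is the line along which they close (so a half turn about z gives the same grasp; the last joint's range is limited). The gripper opens to 85 mm and grips with 20 to 120 N. Pads are 22 mm wide; open, the fingers measure 114 mm over their backs; the gripper's body (76 mm by 85 mm) begins 54 mm behind the grasp point. The pads swing forward as they close: fully open they stand 13 mm farther back than shut.
Start: joints at [-1.31, 0.053, 1.613, -0, 1.476, -0.119], TCP at [0.232, -0.58, 0.231] pointing down, gripper open.
Joint ranges: [-3.01, 3.01], [-1.01, 2.22], [0.06, 2.58], [-1.02, 4.17], [0.09, 2.62], [-3.14, 3.14]. Speed limits (rad/s): [2.57, 2.57, 3.14, 3.14, 3.14, 3.14].

### API

Orientations are given as a rotation vector (axis times angle).
In Python, from station import ctrl gives the robot as it stands.
- The arm moves only by the shell command python3 -m handwheel 'ROWS' [FORCE]. ROWS is JSON, a list of rows, each an object with "gripper": the gripper command: -1 is fully open, 1 is shut, values between are in proportion; "offset": the shift along the tool's x, y, z in mm, a list of three; "rotation": the turn, a rotation vector about the tool's x, y, z in rad, a list of three. A call has exactly 8 rows; each row is the pose to reach, as a shift and turn from the pose commanded when the call began, along the tool's axes at that moment; what a row does not reach only later rows make up. A row lasts 1/8 s, in which the tool goes at most 62.5 mm and 10.7 degrees, less where a joint would pass 70% of its speed; a pose out of reach is approached as far as the arm can. A call with a gripper value outside its range is refused whole. The fingers move at their own pace and stop on an object; FORCE is the grip in N (left out, the last holds). Time passes only in rows, so rows that repeat a pose let the fingers close, or fill a call up. It gives the time, the measured TCP pose, the force, the opening and the grip force at its end, in the units of the state.
- ctrl.get_obs(): the state, without advancing time (a new reading comes with each control period).
- ctrl.get_image(name): name is "scene" or "side" or "wrist"; returns a dict with "image" (400x640x3 uint8, red, green, blue), "fovy" (degrees; the focal length in pixels is half the picture's height over the tangent of half this angle, whatever the lens; pixels are square), "cx", "cy" (the principal point, pixels), "xyz" and "attitude" of the camera in the world. Camera axes: x right, y up, looking along -z (the intrinsics and any distortion apply to the point x, -y, -z); pixel columns grow to the right and rows downward; lengths in m; the calibration is good to about 2 mm. The wrist camera is an equidistant fisheye: a pixel r from the principal point sees the ray r / f radians off the axis. A picture is of the moment at which its call begins. There is no depth.
- ctrl.finish_job(): hands the job in; it is judged then, once.
The state is a dict: "t": time; "q": joint angles; "dq": joint speeds; "effort": joint torques, N m; "tool_pos": TCP position; "tool_rot": TCP orientation; "contact_force": force on the tool from outside, world axes, zero at the start; "wrist_torque": the same for the moment, N m; "opening": finger opening in m; "grip_force": force on a finger pad.
Only numpy, scipy, OpenCV 4.12 (cv2) and the standard library are available. Lean on these libraries where they do the work, as an engineer would, in place of code of your own. Each camera call takes 0.05 s, during which the arm holds its last target. There are 200 camera calls.

### The job

One of the two loading bays on the hood floor is empty, with a rack of vials standing crooked in front of it. Keeping the rack upright on the base plate, push it straight into the empty bay, past the spring latch and against the sprung stop, until the latch has snapped back out behind it, then let go. Leave the rack in the other bay and the bottles and beaker beside the bays where they are.

Things in the scene. Friction and masses are not known exactly. Their poses are not given: they have to be found in the camera images.
- rack_center (a point): Loose vial rack: slippery white plastic block 90 mm long (x) x 100 wide (y) x 40 high, upright sides, leading corners bevelled 10 mm, 12 capped vials rising to 63 mm above its underside; about 0.45 kg, to be pushed. It stands on the empty bay's plate, crooked and off centre, 180 to 205 mm short of home. Point: centre of the block, 20 mm above its underside. x: the way it goes in, z up.
- bay_empty_home (a point): Where the rack's centre must be when home in the empty bay (26 mm above the table). x: the way in, y left, z up. The bay is fixed: an aluminium plate 6 mm thick from 270 mm before to 90 mm beyond this point and 80 mm to either side, with grey guide walls 30 mm high, 106 mm apart, from 90 mm before this point to the back.
- bay_empty_mouth (a point): Middle of the empty bay's mouth, 130 mm before its home point, 26 mm above the table. Here the guide walls are about 145 mm apart; over the next 40 mm they close in to 106 mm. Axes as the home point.
- stop_empty (a joint): Travel (m) of the black sprung stop at the back of the empty bay, 60 mm wide. The rack's leading face meets it 5 mm before home (0 = out); it yields to the rack with 2 to 5 N and comes to its end at 0.014, with the rack 9 mm beyond home.
- latch_empty_tip (a point): Tip of the empty bay's latch, at its flat face: a steel spring bolt 20 mm high in the left (+y) guide wall, its nose 12 mm into the lane from 78 to 46 mm before home. The nose slopes to the mouth: the rack, pushed in, presses it aside, and once the rack's rear face is past it snaps back behind it. Push near the middle of the rear face to keep the fingers off it. Some 3 to 10 N of push is enough.
- latch_empty (a joint): Travel of that latch in m: 0 = out, holding; 0.014 = pressed fully back into the wall; sprung towards 0.
- bay_full_home (a point): The home point of the other bay, of the same make and beside the first one (left or right of it), in which a rack is already latched.
- full_rack_center (a point): Centre of the rack that already stands home in the other bay, the same make as the loose one; to be left as it is.
- dropper: Bystander: small amber dropper bottle, 40 mm across, 85 mm tall, standing between the two bays. Origin at the centre of its underside.
- solvent: Bystander: large amber bottle, 92 mm across, 200 mm tall, at the left. Origin at the centre of its underside.
- beaker: Bystander: glass beaker, 72 mm across, 90 mm tall, at the left. Origin at the centre of its underside.
Not all that is in view belongs to the job. What is shaped like the part that bears rack_center but red is not meant.

How it is judged:
On the way:
1. the rack, between the guides, presses the latch aside (value of joint latch_empty above 0.005 m and x of rack_center in the frame of bay_empty_home above -0.11 m and z of rack_center in the frame of bay_empty_home below 0.01 m), for 0.1 s.
At the end, for the whole second after the job is handed in: The rack stands flat in the empty bay, its centre from 3 mm before to 9 mm beyond the home point and within 6 mm to the side, in line within 5 degrees, at rest, and the latch is out behind it (within 3 mm of fully out) (x of rack_center in the frame of bay_empty_home between -0.003 and 0.009 m and y of rack_center in the frame of bay_empty_home between -0.006 and 0.006 m and z of rack_center in the frame of bay_empty_home between -0.006 and 0.006 m and angle between the x axis of rack_center and the x axis of bay_empty_home, either way round below 0.09 rad and angle between rack_center's own z axis and vertical below 0.08 rad and value of joint latch_empty below 0.003 m and linear speed of rack below 0.02 m/s); the robot touches nothing.
It fails at once if the rack is lifted more than 25 mm or tipped more than 20 degrees (z of rack_center in the frame of bay_empty_home above 0.025 m or angle between rack_center's own z axis and vertical above 0.35 rad).
It fails at once if the rack in the other bay is moved more than 12 mm (distance of full_rack_center from where it was at the start of the episode above 0.012 m).
It fails at once if a bottle or the beaker beside the bays is moved more than 30 mm (distance of any of dropper, solvent, beaker from where it was at the start of the episode above 0.03 m).
It also fails if it takes over 40 s, if anything falls off the work surface, if the arm or the gripper's body presses on something with over 40 N, if the wrist force passes 120 N, or if a joint passes its speed limit or range.

## Working session

There is one attempt and no reset: what is moved stays moved. The work goes in short steps, Python scripts to look and compute and a shell command to move; the robot and the scene stay as the last step left them, time stands still between calls to the robot, and variables do not carry over. Pictures are saved under pics/ and viewed, at most 12 in all, crops included, and the job is handed in when it is done.

```bash
mkdir -p pics; ls
cat > h.py <<'E'
import numpy as np, cv2
from scipy.spatial.transform import Rotation as R
from station import ctrl
E
python3 - <<'E'
from h import *
import pickle
D={}
for n in("scene","side"):
    d=ctrl.get_image(n);D[n]=d
    cv2.imwrite(f"pics/{n}0.png",d["image"][:,:,::-1]); print({k:v for k,v in d.items() if k!="image"})
pickle.dump(D,open("d0.pkl","wb"))
o=ctrl.get_obs();print(o)
E
```

```text
pics
{'fovy': 53.2638820255969, 'cx': 322.37329638643223, 'cy': 193.00718228506267, 'xyz': array([1.08279667, 0.80328523, 0.59085177]), 'attitude': array([0.46238198, 1.13492384, 2.08330398])}
{'fovy': 46.40570152434644, 'cx': 316.4056194799244, 'cy': 191.07208772213895, 'xyz': array([-0.43054655,  0.78084132,  1.01675568]), 'attitude': array([ 0.49205401, -0.87299128, -1.95951725])}
{'t': 0.1, 'q': array([-1.30998517e+00,  5.32848431e-02,  1.61414539e+00,  1.55046402e-06,
        1.47602119e+00, -1.19011432e-01]), 'dq': array([ 1.15928800e-03, -3.22035500e-03, -3.79617585e-03,  1.21050401e-06,
       -4.36074114e-05,  4.04627689e-04]), 'effort': array([ 2.61885743e-04, -3.94906497e+01, -3.71363068e+01, -1.18144939e-06,
        3.96454110e-03, -4.11947980e-06]), 'tool_pos': array([ 0.23156992, -0.57990972,  0.23019644]), 'tool_rot': array([-3.08328907e+00, -5.92693800e-01,  2.04297588e-04]), 'contact_force': array([ 0.46883745,  0.26283973, -0.55711577]), 'wrist_torque': array([ 0.0364072 , -0.02106814,  0.04748758]), 'grip_force': 0.0, 'opening': 0.08557325718858975}
```

View pics/scene0.png

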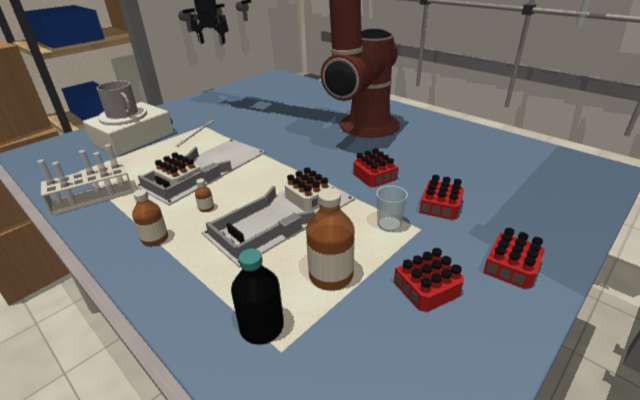

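View pics/side0.png

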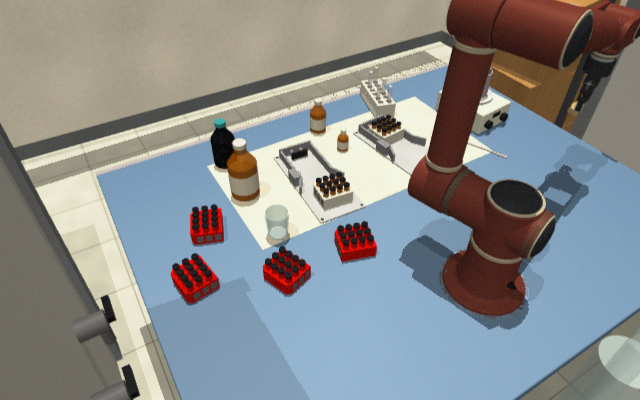

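The white rack in front of the empty bay is at scene (308,188) and side (333,190). The other white rack, at scene (175,168) and side (383,127), is latched in the full right-hand bay. The four red racks are decoys. I'll confirm this in one enlarged crop.

Run:
```python
import cv2,numpy as np
a=cv2.imread("pics/scene0.png")[155:265,195:365];b=cv2.imread("pics/side0.png")[130:225,265:405]
a=cv2.resize(a,(800,int(800*110/170)),interpolation=cv2.INTER_CUBIC)
b=cv2.resize(b,(800,int(800*95/140)),interpolation=cv2.INTER_CUBIC)
cv2.imwrite("pics/ca.png",a);cv2.imwrite("pics/cb.png",b)
```

```text
(no output)
```

View pics/ca.png

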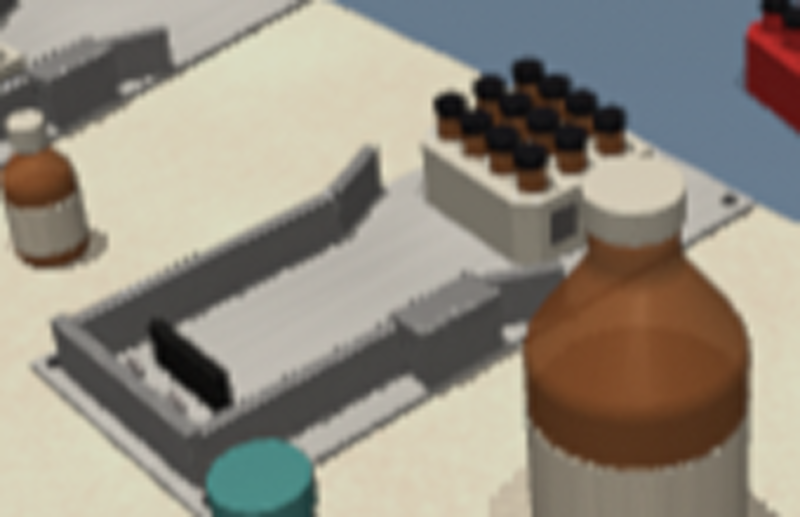

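View pics/cb.png

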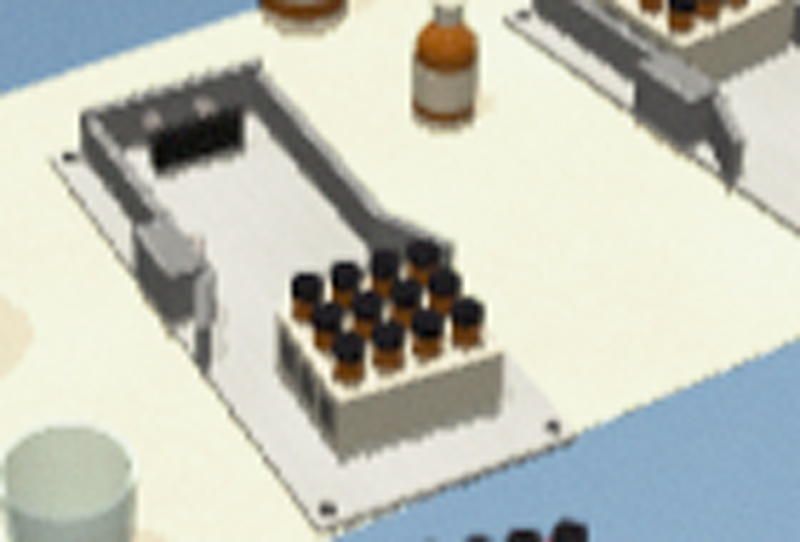

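The crops confirm it. The white rack stands crooked on the empty left bay's plate: rear top corners at side (324,201) and (353,191), latch block at side (295,173), black stop at side (300,154). Next I'll measure.

```bash
cat >> h.py <<'E'
import pickle
def ray(d,p):
    f=200/np.tan(np.radians(d["fovy"])/2); M=R.from_rotvec(d["attitude"]).as_matrix()
    u=(np.atleast_2d(p)-[d["cx"],d["cy"]])/f
    if d.get("fish"):
        r=np.linalg.norm(u,axis=1,keepdims=True); u=u*np.tan(r)/r
    return np.c_[u[:,0],-u[:,1],-np.ones(len(u))]@M.T
def onz(d,p,z):
    v=ray(d,p); c=d["xyz"]; return (c+v*((z-c[2])/v[:,2])[:,None])[:,:2]
def tri(d1,p1,d2,p2):
    a=ray(d1,p1)[0];b=ray(d2,p2)[0]; s=np.linalg.lstsq(np.c_[a,-b],d2["xyz"]-d1["xyz"],rcond=None)[0]
    A=d1["xyz"]+a*s[0];B=d2["xyz"]+b*s[1]; return (A+B)/2,np.linalg.norm(A-B)
E
python3 - <<'E'
from h import *
np.set_printoptions(precision=4,suppress=True)
D=pickle.load(open("d0.pkl","rb"));S=D["side"];C=D["scene"]
cb=lambda x,y:np.array([265+x/5.714-.4,130+y/5.714-.4]); ca=lambda x,y:np.array([195+x/4.706-.4,155+y/4.706-.4])
FL,FR,BL=[onz(S,cb(*p),.006)[0] for p in((318,532),(575,437),(52,157))]
print("plate",FL,FR,BL,"w",np.linalg.norm(FL-FR),"l",np.linalg.norm(FL-BL))
BR=onz(C,ca(35,365),.006)[0];F2=onz(C,ca(755,207),.006)[0];print("scene BR,FL",BR,F2,np.linalg.norm(BR-FR),np.linalg.norm(BR-BL))
x=(BL-FL)+(BR-FR);x/=np.linalg.norm(x);print("yaw",np.degrees(np.arctan2(x[1],x[0])),[np.degrees(np.arctan2(*(v[::-1]))) for v in(BL-FL,BR-FR)])
print("home",(FL+FR)/2+.27*x,(BL+BR)/2-.09*x,np.mean([FL,FR,BL,BR],0)+.09*x)
RL,RR=[onz(S,cb(*p),.046)[0] for p in((337,405),(503,350))];print("rack rear",RL,RR,np.linalg.norm(RL-RR),"yaw",np.degrees(np.arctan2(*((RL-RR)[::-1]))) -90)
capS=np.array([(307,283),(346,272),(386,262),(423,251),(328,317),(367,305),(406,294),(444,282),(349,347),(388,336),(428,324),(467,312)])
capC=np.array([(451,103),(491,86),(529,70),(475,124),(516,106),(555,88),(503,141),(543,122),(580,103),(530,158),(570,139),(609,119)])
g=onz(S,np.array([cb(*p) for p in capS]),.066);h=onz(C,np.array([ca(*p) for p in capC]),.066)
print("caps centre",g.mean(0),h.mean(0),tri(S,cb(*capS.mean(0)),C,ca(*capC.mean(0))))
u=(g[:4].mean(0)-g[8:].mean(0));print("cap yaw",np.degrees(np.arctan2(u[1],u[0])),u)
u=(h[0::3].mean(0)-h[2::3].mean(0));print("cap yaw",np.degrees(np.arctan2(u[1],u[0])),u)
E
```

```text
plate [0.4016 0.2694] [0.3922 0.1113] [0.7584 0.2457] w 0.1584498862041679 l 0.357659570751167
scene BR,FL [0.7534 0.0879] [0.4089 0.2679] 0.3619252407907373 0.15794759014074444
yaw -3.7525128243280284 [np.float64(-3.7995117093673), np.float64(-3.7060678707568715)]
home [0.6663 0.1727] [0.6661 0.1727] [0.6662 0.1727]
rack rear [0.4438 0.2328] [0.4354 0.1323] 0.10085360594610834 yaw -4.774413191009671
caps centre [0.4844 0.1768] [0.4882 0.1745] (array([0.487 , 0.1744, 0.064 ]), np.float64(0.0023533367677401346))
cap yaw -7.863729085830794 [ 0.0558 -0.0077]
cap yaw -5.46765468323151 [ 0.0545 -0.0052]
```

```bash
cat >> h.py <<'E'
B=np.array([.6662,.1727]);BY=np.radians(-3.75);ex=np.array([np.cos(BY),np.sin(BY)]);ey=np.array([-ex[1],ex[0]])
def go(p,yaw=BY):
    o=ctrl.get_obs();M=R.from_rotvec(o["tool_rot"]);T=R.from_matrix(np.c_[[np.cos(yaw),np.sin(yaw),0],[np.sin(yaw),-np.cos(yaw),0],[0,0,-1]])
    print("t",o["t"],"offset mm",np.round(M.inv().apply(np.array(p)-o["tool_pos"])*1000,1),"rot",np.round((M.inv()*T).as_rotvec(),4))
E
python3 -c "
from h import *
go([.42,-.12,.22])"
```

```text
t 0.1 offset mm [ 345.5 -357.3   10.9] rot [-1.900e-03  2.000e-04  4.453e-01]
```

```bash
python3 -m handwheel '[{"gripper":0.2,"offset":[43,-45,1],"rotation":[0,0,0.06]},{"gripper":0.2,"offset":[86,-89,3],"rotation":[0,0,0.12]},{"gripper":0.2,"offset":[130,-134,4],"rotation":[0,0,0.18]},{"gripper":0.2,"offset":[173,-179,6],"rotation":[0,0,0.24]},{"gripper":0.2,"offset":[216,-223,7],"rotation":[0,0,0.3]},{"gripper":0.2,"offset":[259,-268,8],"rotation":[0,0,0.36]},{"gripper":0.2,"offset":[302,-313,10],"rotation":[0,0,0.41]},{"gripper":0.2,"offset":[345,-357,11],"rotation":[-0.002,0,0.445]}]' 20
python3 -c "
from h import *
go([.40,.19,.22])"
```

```text
t: 1.1
tool_pos: [0.4199, -0.1189, 0.2199]
tool_rot: [3.138, -0.105, 0.001]
contact_force: [1.5, -0.6, 0.1]
opening: 0.0342
grip_force: 0.0
t 1.1 offset mm [ -40.5 -306.9   -0.7] rot [ 0.002  -0.0007 -0.0013]
```

```bash
python3 -m handwheel '[{"gripper":0.2,"offset":[-7,-51,0],"rotation":[0,0,0]},{"gripper":0.2,"offset":[-14,-102,0],"rotation":[0,0,0]},{"gripper":0.2,"offset":[-20,-153,0],"rotation":[0,0,0]},{"gripper":0.2,"offset":[-27,-205,0],"rotation":[0,0,0]},{"gripper":0.2,"offset":[-34,-256,0],"rotation":[0,0,0]},{"gripper":0.2,"offset":[-40,-307,0],"rotation":[0,0,0]},{"gripper":0.2,"offset":[-40,-307,0],"rotation":[0,0,0]},{"gripper":0.2,"offset":[-40,-307,0],"rotation":[0,0,0]}]'
python3 - <<'E'
from h import *
d=ctrl.get_image("wrist");d["fish"]=1;pickle.dump(d,open("w1.pkl","wb"));cv2.imwrite("pics/w1.png",d["image"][:,:,::-1]);print({k:v for k,v in d.items() if k!="image"})
E
```

```text
t: 2.1
tool_pos: [0.3996, 0.1878, 0.2192]
tool_rot: [3.137, -0.101, -0.001]
contact_force: [0.0, 0.3, 0.3]
opening: 0.0339
grip_force: 0.0
{'fovy': 65.70646984690485, 'cx': 319.59164118543003, 'cy': 197.7149454591895, 'xyz': array([0.47691605, 0.18337862, 0.36129905]), 'attitude': array([-0.24048562,  0.25256673, -1.62172509]), 'fish': 1}
```

View pics/w1.png

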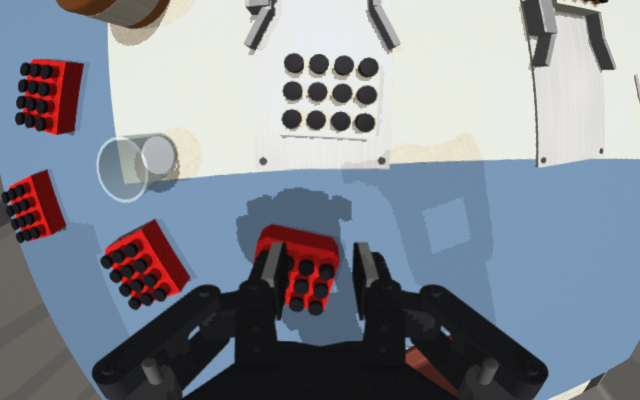

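The wrist view shows the white rack's 12 caps at (285-375, 55-130), slightly turned relative to the plate. The plate's front corners are at about (258,166) and (389,166), and the funnel walls are at the top. A red decoy rack, with its front edge at about (300,232), stands just behind the plate near where the fingers come down. I'll measure both.

Run:
```python
from h import *
np.set_printoptions(precision=4,suppress=True)
d=pickle.load(open("w1.pkl","rb"));im=d["image"]
m=(im.max(2)<55).astype(np.uint8);m[:,:260]=0;m[:,400:]=0;m[150:]=0;m[:45]=0
n,_,st,ce=cv2.connectedComponentsWithStats(m)
c=ce[1:][st[1:,4]>150];print(len(c),st[1:,4])
g=onz(d,c,.068);ctr=g.mean(0);print("caps",ctr)
(_,s,r)=cv2.minAreaRect((g*1000).astype(np.float32));print(s,r)
i=np.argsort(c[:,1]);rows=[g[i[k:k+4]] for k in(0,4,8)]
u=rows[0].mean(0)-rows[2].mean(0);print("yaw x",np.degrees(np.arctan2(u[1],u[0])),[np.degrees(np.polyfit(q[:,1],q[:,0],1)[0])*-1 for q in rows])
r=ctr-B;print("rel along,lat",r@ex,r@ey)
hs=[(263,161),(382,161),(543,160),(601,151)];print("screws",onz(d,hs,.006),[((p-B)@ex,(p-B)@ey) for p in onz(d,hs,.006)])
print("rear top corners",onz(d,[(281,137),(366,139)],.046))
red=((im[:,:,0]>100)&(im[:,:,1]<50)).astype(np.uint8);red[:,:240]=0;red[:,345:]=0
ys,xs=np.nonzero(red);p=onz(d,np.c_[xs,ys],.04);q=(p-B);print("red along max (z=.04)",(q@ex).max(),"z=0",((onz(d,np.c_[xs,ys],.0)-B)@ex).max(),"lat",(q@ey).min(),(q@ey).max())
```

```text
5 [  7 112   1  63   1  43  32   1 120   1   3 169   1   1  90   1 104   1
 205 180   1 192 223]
caps [0.462  0.1684]
(23.404436111450195, 74.66525268554688) 13.721295356750488<stdin>:10: RuntimeWarning: Mean of empty slice.
  ret = um.true_divide(
<stdin>:10: RankWarning: Polyfit may be poorly conditioned
Traceback (most recent call last):
TypeError: expected non-empty vector for x
```

Run:
```python
from h import *
np.set_printoptions(precision=4,suppress=True)
d=pickle.load(open("w1.pkl","rb"));im=d["image"]
m=(im.max(2)<90).astype(np.uint8);m[:,:278]=0;m[:,385:]=0;m[136:]=0;m[:50]=0
m=cv2.morphologyEx(m,cv2.MORPH_OPEN,np.ones((5,5)))
n,_,st,ce=cv2.connectedComponentsWithStats(m)
c=ce[1:][st[1:,4]>150];print(len(c),st[1:,4])
g=onz(d,c,.067);ctr=g.mean(0);print("caps",ctr)
if len(c)==12:
    i=np.argsort(c[:,1]);rows=[g[i[k:k+4]] for k in(0,4,8)]
    u=rows[0].mean(0)-rows[2].mean(0);print("yaw x",np.degrees(np.arctan2(u[1],u[0])),[-np.degrees(np.arctan(np.polyfit(q[:,1],q[:,0],1)[0])) for q in rows])
r=ctr-B;print("rel along,lat",r@ex,r@ey)
hs=[(263,161),(382,161)];print("screws",[((p-B)@ex,(p-B)@ey) for p in onz(d,hs,.006)])
k=onz(d,[(281,137),(366,139)],.046);print("rear top corners",k,[((p-B)@ex,(p-B)@ey) for p in k])
red=((im[:,:,0]>100)&(im[:,:,1]<50)).astype(np.uint8);red[:,:240]=0;red[:,345:]=0
ys,xs=np.nonzero(red);p=onz(d,np.c_[xs,ys],.04);q=(p-B);print("red along max (z=.04)",(q@ex).max(),"z=0",((onz(d,np.c_[xs,ys],.0)-B)@ex).max(),"lat",(q@ey).min(),(q@ey).max())
```

```text
12 [280 282 275 282 269 262 258 269 268 262 262 271]
caps [0.4849 0.1729]
yaw x -6.575635767409877 [np.float64(-6.680620463389878), np.float64(-6.6215027014959755), np.float64(-6.530270988663797)]
rel along,lat -0.18092661682417505 -0.011695422902627508
screws [(np.float64(-0.25844615926128023), np.float64(0.06403720527730644)), (np.float64(-0.25835353406794537), np.float64(-0.07643251567686594))]
rear top corners [[0.4433 0.2243]
 [0.4357 0.1375]] [(np.float64(-0.22577936609713695), np.float64(0.036948676955806004)), (np.float64(-0.22770617061385726), np.float64(-0.05020885485158075))]
red along max (z=.04) -0.33927519926203425 z=0 -0.3579118067386423 lat -0.025550445174784664 0.07631747172819567
```

Run:
```python
from h import *
np.set_printoptions(precision=4,suppress=True)
D=pickle.load(open("d0.pkl","rb"));S=D["side"];C=D["scene"];W=pickle.load(open("w1.pkl","rb"))
cb=lambda x,y:np.array([265+x/5.714-.4,130+y/5.714-.4]); ca=lambda x,y:np.array([195+x/4.706-.4,155+y/4.706-.4])
f=lambda d,p:onz(d,p,.006)[0]
for n,v in dict(S_FL=f(S,cb(328,509)),S_FR=f(S,cb(552,426)),S_BL=f(S,cb(68,157)),C_FL=f(C,ca(728,200)),C_BR=f(C,ca(55,360)),W_FL=f(W,(263,161)),W_FR=f(W,(382,161)),
 W_cornL=f(W,(257,167)),W_cornR=f(W,(389,167)),W_oFL=f(W,(543,160))).items(): print(n,v,(v-B)@ex,(v-B)@ey)
im=W["image"]
# wall tops near mouth & right bay plate edge rows
big=cv2.resize(im[0:180,230:410],None,fx=3.3,fy=3.3,interpolation=cv2.INTER_CUBIC);cv2.imwrite("pics/w1c.png",big[:,:,::-1])
M=R.from_rotvec(W["attitude"]).as_matrix();o=ctrl.get_obs();print(M, R.from_rotvec(o["tool_rot"]).as_matrix())
```

```text
S_FL [0.4134 0.2561] -0.25771627010538917 0.06672090078881393
S_FR [0.4057 0.1171] -0.25628821099042093 -0.0724785068930779
S_BL [0.7535 0.2373] 0.08287029683585406 0.07012014936431124
C_FL [0.4134 0.2523] -0.25746066294309367 0.06288903928468477
C_BR [0.7444 0.092 ] 0.08334767719645676 -0.07544248755704235
W_FL [0.4125 0.2535] -0.25844615926128023 0.06403720527730644
W_FR [0.4034 0.1133] -0.25835353406794537 -0.07643251567686594
W_cornL [0.4059 0.2616] -0.2655977776533281 0.07163247002038173
W_cornR [0.3957 0.1049] -0.2655036251468358 -0.08536947142489341
W_oFL [ 0.3979 -0.129 ] -0.24802808281616714 -0.3185907463733466
[[-0.065   0.9499  0.3059]
 [-0.9979 -0.0627 -0.0175]
 [ 0.0025 -0.3064  0.9519]] [[ 0.9978 -0.0659 -0.0003]
 [-0.0659 -0.9978 -0.0025]
 [-0.0001  0.0025 -1.    ]]
```

View pics/w1c.png

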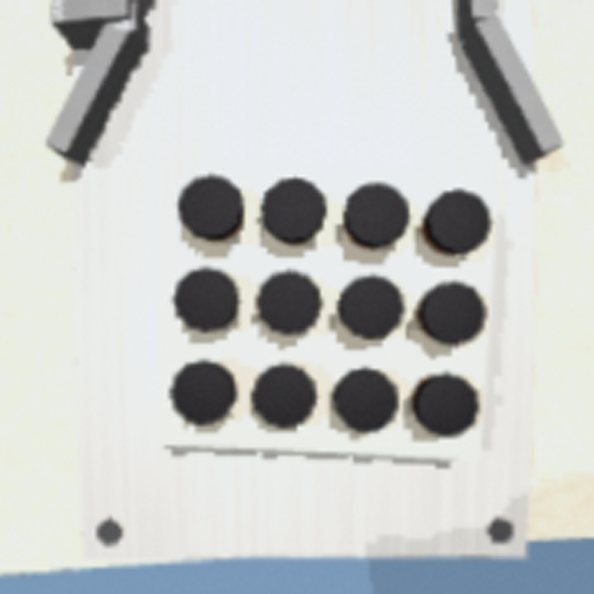

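```bash
cat >> h.py <<'E'
B=B-.0035*ey;BY=np.radians(-3.4);ex=np.array([np.cos(BY),np.sin(BY)]);ey=np.array([-ex[1],ex[0]])
def bay(a,l,z,yaw=BY): go([*(B+a*ex+l*ey),z],yaw)
def where():
    o=ctrl.get_obs();r=o["tool_pos"][:2]-B;print("bay along/lat",r@ex,r@ey,"z",o["tool_pos"][2],o["contact_force"])
E
python3 -c "
from h import *
r=np.array([.4849,.1729])-B;print(r@ex,r@ey)
bay(-.258,-.004,.015)"
```

```text
-0.1809713619269265 -0.007052662865893374
t 2.15 offset mm [  8.9   5.7 204.3] rot [ 0.0025  0.0001 -0.0066]
```

```bash
python3 -m handwheel '[{"gripper":0.2,"offset":[9,6,40],"rotation":[0.0025,0,-0.0066]},{"gripper":0.2,"offset":[9,6,85],"rotation":[0.0025,0,-0.0066]},{"gripper":0.2,"offset":[9,6,130],"rotation":[0.0025,0,-0.0066]},{"gripper":0.2,"offset":[9,6,165],"rotation":[0.0025,0,-0.0066]},{"gripper":0.2,"offset":[9,6,190],"rotation":[0.0025,0,-0.0066]},{"gripper":0.2,"offset":[9,6,204],"rotation":[0.0025,0,-0.0066]},{"gripper":0.2,"offset":[9,6,204],"rotation":[0.0025,0,-0.0066]},{"gripper":0.2,"offset":[9,6,204],"rotation":[0.0025,0,-0.0066]}]'
python3 -c "
from h import *
where();bay(-.138,-.001,.015)"
```

```text
t: 3.15
tool_pos: [0.4096, 0.1809, 0.0169]
tool_rot: [-3.139, 0.093, -0.004]
contact_force: [-0.8, 0.3, 0.9]
opening: 0.0343
grip_force: 0.0
bay along/lat -0.2565677829920437 -0.0034864616077018634 z 0.01694216514855657 [-0.83181578  0.31539008  0.8794386 ]
t 3.15 offset mm [118.6  -2.5   2.2] rot [-0.0012 -0.0025  0.0001]
```

```bash
python3 -m handwheel '[{"gripper":0.2,"offset":[8,0,1],"rotation":[0,0,0]},{"gripper":0.2,"offset":[16,0,1],"rotation":[0,0,0]},{"gripper":0.2,"offset":[24,0,1],"rotation":[0,0,0]},{"gripper":0.2,"offset":[32,-1,1],"rotation":[0,0,0]},{"gripper":0.2,"offset":[40,-1,1],"rotation":[0,0,0]},{"gripper":0.2,"offset":[48,-1,1],"rotation":[0,0,0]},{"gripper":0.2,"offset":[56,-1,1],"rotation":[0,0,0]},{"gripper":0.2,"offset":[60,-1,1],"rotation":[0,0,0]}]'
python3 - <<'E'
from h import *
where()
a=ctrl.get_image("side");b=ctrl.get_image("scene")
a=cv2.resize(a["image"][120:220,265:405],(700,500),interpolation=cv2.INTER_CUBIC)[:290+0]if 0 else cv2.resize(a["image"][110:220,225:425],(800,440),interpolation=cv2.INTER_CUBIC)
cv2.imwrite("pics/p1.png",a[:,:,::-1])
E
```

```text
t: 4.15
tool_pos: [0.4689, 0.1784, 0.0147]
tool_rot: [-3.14, 0.092, -0.0]
contact_force: [-2.4, 0.2, 0.8]
opening: 0.0343
grip_force: 1.0
bay along/lat -0.1972364291246821 -0.002461648242029616 z 0.014712462986626092 [-2.37307226  0.22343404  0.80168907]
```

View pics/p1.png

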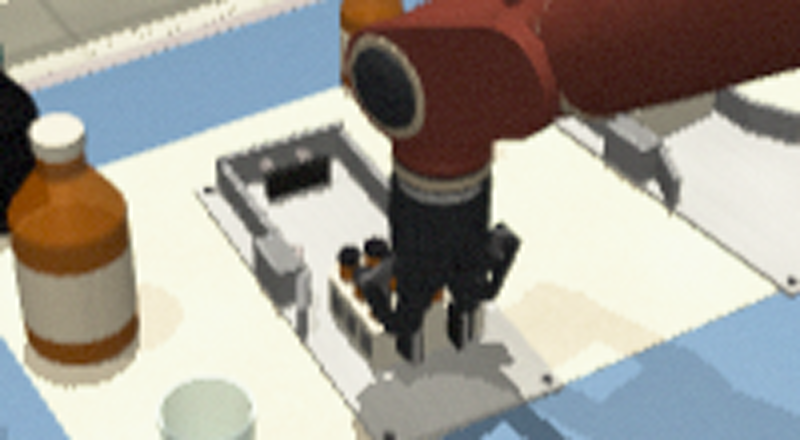

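The two fingers push the rear face at side-crop (410,345) and (462,325). The rack is upright and entering the mouth. I'll continue.

```bash
python3 -m handwheel '[{"gripper":0.2,"offset":[8,0,0],"rotation":[0,0,0]},{"gripper":0.2,"offset":[16,-1,0],"rotation":[0,0,0]},{"gripper":0.2,"offset":[24,-1,0],"rotation":[0,0,0]},{"gripper":0.2,"offset":[32,-2,0],"rotation":[0,0,0]},{"gripper":0.2,"offset":[40,-2,0],"rotation":[0,0,0]},{"gripper":0.2,"offset":[48,-2,0],"rotation":[0,0,0]},{"gripper":0.2,"offset":[54,-2,0],"rotation":[0,0,0]},{"gripper":0.2,"offset":[60,-2,0],"rotation":[0,0,0]}]'
python3 - <<'E'
from h import *
where();bay(-.056,0,.015)
d=ctrl.get_image("wrist");a=cv2.resize(d["image"][0:240,160:480],(800,600),interpolation=cv2.INTER_CUBIC)
cv2.imwrite("pics/p2.png",a[:,:,::-1])
E
```

```text
t: 5.25
tool_pos: [0.5276, 0.1766, 0.0144]
tool_rot: [3.14, -0.092, -0.005]
contact_force: [-12.3, -3.3, 7.1]
opening: 0.0345
grip_force: 6.4
bay along/lat -0.13861362150587334 -0.0008189266370512946 z 0.01441037872499185 [-12.28409409  -3.32474638   7.08988225]
t 5.25 offset mm [82.6 -0.7 -0.8] rot [0.0005 0.0031 0.0009]
```

View pics/p2.png

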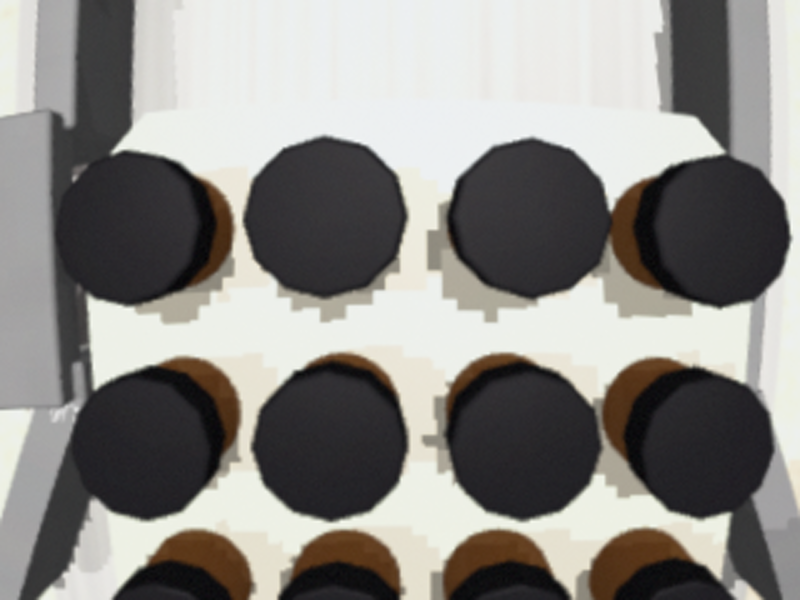

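The rack is square between the guides, with its leading bevels at crop (125,130) and (710,130), past the latch nose at about (75,160-400). I'll push on.

```bash
python3 -m handwheel '[{"gripper":0.2,"offset":[9,0,0],"rotation":[0,0,0]},{"gripper":0.2,"offset":[18,0,0],"rotation":[0,0,0]},{"gripper":0.2,"offset":[27,-1,0],"rotation":[0,0,0]},{"gripper":0.2,"offset":[36,-1,0],"rotation":[0,0,0]},{"gripper":0.2,"offset":[45,-1,0],"rotation":[0,0,0]},{"gripper":0.2,"offset":[54,-1,0],"rotation":[0,0,0]},{"gripper":0.2,"offset":[62,-1,0],"rotation":[0,0,0]},{"gripper":0.2,"offset":[68,-1,0],"rotation":[0,0,0]}]'
python3 -c "
from h import *
where();bay(-.051,0,.015)"
```

```text
t: 6.3
tool_pos: [0.597, 0.174, 0.0149]
tool_rot: [-3.14, 0.092, -0.001]
contact_force: [-2.8, -0.6, 0.2]
opening: 0.0342
grip_force: 1.5
bay along/lat -0.06913662085633465 0.0006484479224540613 z 0.014887370729310383 [-2.76989112 -0.57018063  0.15148786]
t 6.3 offset mm [18.1  0.7 -0.1] rot [-0.0006 -0.0005  0.0008]
```

```bash
python3 -m handwheel '[{"gripper":0.2,"offset":[3,0,0],"rotation":[0,0,0]},{"gripper":0.2,"offset":[6,0,0],"rotation":[0,0,0]},{"gripper":0.2,"offset":[9,0,0],"rotation":[0,0,0]},{"gripper":0.2,"offset":[11,0,0],"rotation":[0,0,0]},{"gripper":0.2,"offset":[13,0,0],"rotation":[0,0,0]},{"gripper":0.2,"offset":[15,0,0],"rotation":[0,0,0]},{"gripper":0.2,"offset":[16,0,0],"rotation":[0,0,0]},{"gripper":0.2,"offset":[16,0,0],"rotation":[0,0,0]}]'
python3 - <<'E'
from h import *
where()
d=ctrl.get_image("wrist");a=cv2.resize(d["image"][0:240,160:480],(800,600),interpolation=cv2.INTER_CUBIC)
cv2.imwrite("pics/p3.png",a[:,:,::-1])
E
```

```text
t: 7.3
tool_pos: [0.6118, 0.1731, 0.0149]
tool_rot: [-3.14, 0.092, 0.002]
contact_force: [-6.3, -1.7, 3.7]
opening: 0.0341
grip_force: 3.0
bay along/lat -0.054320976886835466 0.0006915912237608385 z 0.014875385762433212 [-6.29727018 -1.73783754  3.70530371]
```

View pics/p3.png

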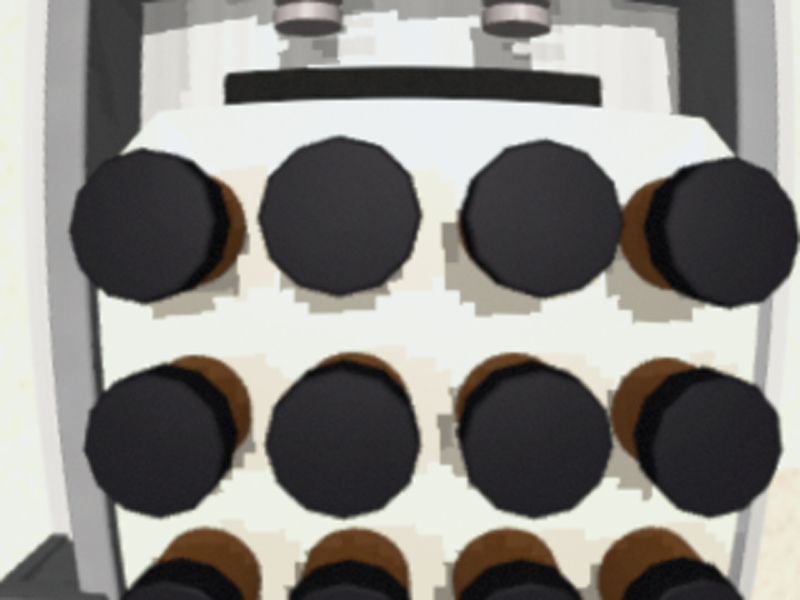

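The leading face is against the black stop (crop (225-600,100)). The force of about 6 N fits the stop spring. I'll push a few mm more and watch the force.

```bash
python3 -m handwheel '[{"gripper":0.2,"offset":[1,0,0],"rotation":[0,0,0]},{"gripper":0.2,"offset":[2,0,0],"rotation":[0,0,0]},{"gripper":0.2,"offset":[3,0,0],"rotation":[0,0,0]},{"gripper":0.2,"offset":[4,0,0],"rotation":[0,0,0]},{"gripper":0.2,"offset":[4,0,0],"rotation":[0,0,0]},{"gripper":0.2,"offset":[4,0,0],"rotation":[0,0,0]},{"gripper":0.2,"offset":[4,0,0],"rotation":[0,0,0]},{"gripper":0.2,"offset":[4,0,0],"rotation":[0,0,0]}]'
python3 - <<'E'
from h import *
where()
d=ctrl.get_image("wrist");d["fish"]=1;im=d["image"]
# gap between stop's rear bound & back, and latch view
a=cv2.resize(im[60:400,60:460],(706,600),interpolation=cv2.INTER_CUBIC);cv2.imwrite("pics/p4.png",a[:,:,::-1])
E
```

```text
t: 8.35
tool_pos: [0.6158, 0.1731, 0.0148]
tool_rot: [-3.139, 0.092, 0.002]
contact_force: [-5.0, 0.2, 2.9]
opening: 0.0341
grip_force: 2.8
bay along/lat -0.05035036826909744 0.0009148607149999842 z 0.014805864078077723 [-5.0081501   0.21287754  2.92031832]
```

View pics/p4.png

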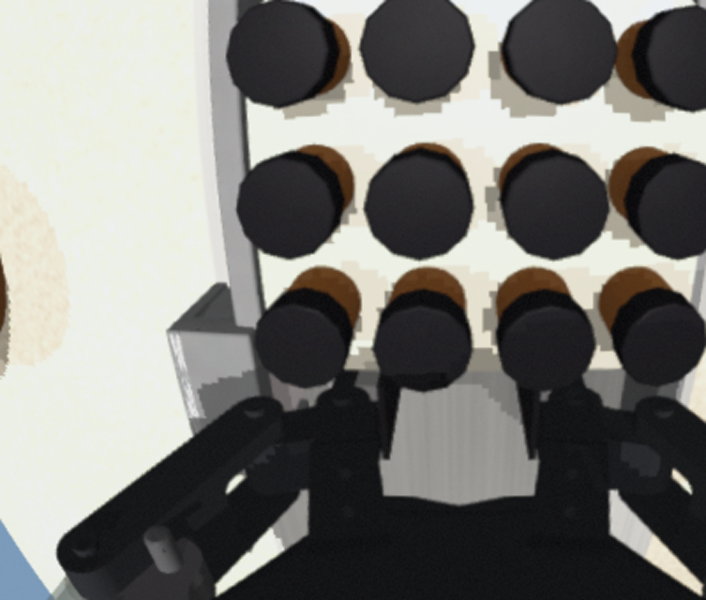

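The fingers hide the latch. The side force fell to zero, which suggests it snapped out. I'll push 2 mm more, then back off and rise to check.

```bash
python3 -m handwheel '[{"gripper":0.2,"offset":[1,0,0],"rotation":[0,0,0]},{"gripper":0.2,"offset":[2,0,0],"rotation":[0,0,0]},{"gripper":0.2,"offset":[2,0,0],"rotation":[0,0,0]},{"gripper":0.2,"offset":[0,0,0],"rotation":[0,0,0]},{"gripper":0.2,"offset":[-5,0,0],"rotation":[0,0,0]},{"gripper":0.2,"offset":[-15,0,0],"rotation":[0,0,0]},{"gripper":0.2,"offset":[-35,0,0],"rotation":[0,0,0]},{"gripper":0.2,"offset":[-60,0,0],"rotation":[0,0,0]}]'
python3 -m handwheel '[{"gripper":0.2,"offset":[-30,0,0],"rotation":[0,0,0]},{"gripper":0.2,"offset":[-60,0,-20],"rotation":[0,0,0]},{"gripper":0.2,"offset":[-80,0,-60],"rotation":[0,0,0]},{"gripper":0.2,"offset":[-80,0,-110],"rotation":[0,0,0]},{"gripper":0.2,"offset":[-80,0,-160],"rotation":[0,0,0]},{"gripper":0.2,"offset":[-80,0,-190],"rotation":[0,0,0]},{"gripper":0.2,"offset":[-80,0,-190],"rotation":[0,0,0]},{"gripper":0.2,"offset":[-80,0,-190],"rotation":[0,0,0]}]'
python3 - <<'E'
from h import *
where()
d=ctrl.get_image("wrist");d["fish"]=1;pickle.dump(d,open("w2.pkl","wb"))
a=cv2.resize(d["image"][0:200,190:450],(780,600),interpolation=cv2.INTER_CUBIC);cv2.imwrite("pics/p5.png",a[:,:,::-1])
E
```

```text
t: 9.4
tool_pos: [0.5565, 0.1764, 0.0153]
tool_rot: [-3.139, 0.092, -0.004]
contact_force: [0.1, -0.3, -0.2]
opening: 0.0339
grip_force: 0.0
t: 10.4
tool_pos: [0.4758, 0.1808, 0.2034]
tool_rot: [-3.14, 0.092, 0.001]
contact_force: [0.3, -0.6, 1.0]
opening: 0.0342
grip_force: 0.0
bay along/lat -0.19048822173152558 0.0002644089765584918 z 0.20342286532357767 [ 0.30351092 -0.56637265  0.97274879]
```

View pics/p5.png

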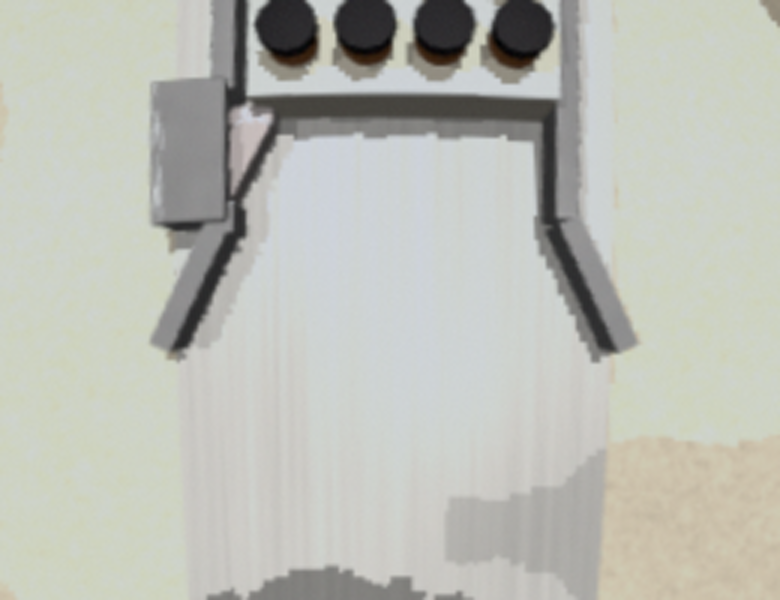

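The rack is square in the bay. The latch nose is fully out, about 12 mm, behind its rear face (tip at crop (273,115)). The arm is clear, so I'm handing in.

```bash
python3 -c "
from h import *
print(ctrl.finish_job())"
```

```text
the job is handed in; nothing more can be done
None
```

I pushed the loose rack home in the empty left bay; in the last picture it stands square with the latch out behind it. I then backed the arm clear and handed the job in at about 10 s; no verdict came back.

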